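Isolate the spent water filter and vent it

TASK

The washer's water runs through two small filters side by side, and the cartridge in one clear bowl has turned brown; get that filter ready for its cartridge change. First slide the drip tray along the worktop until its pan is centred under that bowl; then turn that filter's blue lever all the way shut, so that it points straight out to the front; last, press the red vent button on top of that filter fully down, keep it down for about a second, let it come up and draw the hand clear. The white filter must stay in service: leave its lever and its button alone, never vent a filter whose valve is open, and let the torch and the new cartridge stand where they are.

Things in the scene. Friction and masses are not known exactly. Their poses are not given: they have to be found in the camera images.
- filter_stand: Fixed twin water filter on a white bracket 310 mm wide; bracket sheet 82 mm behind the bowls, 128 mm high. Origin on the worktop midway between the bowls, x to the rear, y left. A pipe along y (z = 150 mm) runs from the middle tee via a brass valve (y = +-68 mm) to each filter (y = +-130 mm): clear bowl 67 mm across, z = 36 to 122 mm; black head 74 mm across, up to z = 172 mm, red button on top
- cartridge_brown: The spent filter cartridge, dark brown, 48 mm across and 70 mm high, inside one of the two clear bowls (left or right, changes each time); fixed. Origin at the centre of its underside, 52 mm above the worktop, on the axis of the bowl
- cartridge_white: The good filter cartridge, white, same size, inside the other clear bowl; fixed. Origin at the centre of its underside
- bowl_left (a point): Point on the axis of the left bowl (at y = +130 mm of the filter_stand), 40 mm above the worktop
- bowl_right (a point): Point on the axis of the right bowl (at y = -130 mm of the filter_stand), 40 mm above the worktop
- valve_left (a joint): Blue lever of the left filter's valve, on an upright stem at x = 0, y = +68 mm of the filter_stand. 0 = open: it lies along the pipe, pointing to the middle tee; grows as it closes, swinging over the front, to the stop at 1.571 rad: it points straight to the front, to the robot. Stays where it is left; needs about 0.15 N m (3 N at the lever point)
- valve_right (a joint): Blue lever of the right filter's ball valve, stem at x = 0, y = -68 mm of the filter_stand; mirror image: 0 = open (points to the middle), 1.571 rad = shut (points straight to the front)
- lever_left (a point): Middle of the left lever's blue sleeve, 45 mm from the stem axis, 189 mm above the worktop. The sleeve is 38 mm long (24 to 62 mm from the stem), 18 mm wide and 10 mm high (z = 184 to 194 mm), with 20 mm or more free below it down to the pipe
- lever_right (a point): Middle of the right lever's blue sleeve, 45 mm from its stem axis, 189 mm above the worktop; same sizes. Mind the wall shelf over the rear of the worktop: it begins at world x = 0.59 m, its underside 510 mm up
- vent_left (a joint): Red vent button on top of the left filter: 0 = up, 0.006 m = fully down; it springs back and needs 5 N to be fully down
- vent_right (a joint): Red vent button on top of the right filter: 0 = up, 0.006 m = fully down; springs back, 5 N
- vent_left_top (a point): Centre of the top of the left red button (22 mm across), 193 mm above the worktop (10 mm above its black collar), on the axis of the left bowl
- vent_right_top (a point): Centre of the top of the right red button (22 mm across), 193 mm above the worktop (10 mm above its black collar), on the axis of the right bowl
- drip_tray: Loose grey plastic drip tray, about 0.25 kg: square open pan 126 x 126 mm, 24 mm high, walls 4 mm, with an upright grip fin at its front. It starts on the worktop between the bowls, under the pipe, where the way sideways is free. Origin at the centre of the pan's underside; the fin points along its -x, to the front. Its rim passes 12 mm below the bowls
- tray_grip (a point): Grip point on the tray's fin, 92 mm in front of the pan's centre, 58 mm above the worktop. The fin is 12 mm thick (along the tray's y), runs from 61 to 117 mm in front of the pan's centre and from 8 to 78 mm above the worktop; pinch it from above
- torch: Bystander: black and red hand lamp standing on its tail, 42 mm across, 150 mm high, at the front left, beside the air fryer (342 mm high, its right side at about world y = 0.30 m; keep the wrist clear of it); origin under its centre
- spare_cartridge: Bystander: new white filter cartridge standing on the worktop at the front right, 48 mm across, 70 mm high; origin under its centre

How it is judged:
On the way, in this order (a step that is already met when the one before it is completed fails the run):
1. the drip tray's pan is centred under the bowl with the brown cartridge (horizontal distance between drip_tray and cartridge_brown below 0.02 m), for 0.2 s.
2. the brown filter's lever is fully shut, the tray still in place (horizontal distance between drip_tray and cartridge_brown below 0.02 m and ((horizontal distance between cartridge_brown and bowl_left below 0.03 m and value of joint valve_left above 1.47 rad) or (horizontal distance between cartridge_brown and bowl_right below 0.03 m and value of joint valve_right above 1.47 rad))), for 0.2 s.
3. the brown filter's vent button is held down with its valve shut and the tray below (horizontal distance between drip_tray and cartridge_brown below 0.02 m and ((horizontal distance between cartridge_brown and bowl_left below 0.03 m and value of joint valve_left above 1.47 rad and value of joint vent_left above 0.0045 m) or (horizontal distance between cartridge_brown and bowl_right below 0.03 m and value of joint valve_right above 1.47 rad and value of joint vent_right above 0.0045 m))), for 0.6 s.
At the end, for the whole second after the job is handed in: The drip tray lies still on the worktop with the centre of its pan within 20 mm (seen from above) of the axis of the bowl that holds the brown cartridge; that filter's lever is shut to within 0.1 rad of its stop; the white filter's lever is still open (under 0.2 rad); both vent buttons are up (horizontal distance between drip_tray and cartridge_brown below 0.02 m and height (world z) of drip_tray below 0.006 m and linear speed of drip_tray below 0.02 m/s and ((horizontal distance between cartridge_brown and bowl_left below 0.03 m and value of joint valve_left above 1.47 rad and value of joint valve_right below 0.2 rad and value of joint each of vent_left, vent_right below 0.0015 m) or (horizontal distance between cartridge_brown and bowl_right below 0.03 m and value of joint valve_right above 1.47 rad and value of joint valve_left below 0.2 rad and value of joint each of vent_right, vent_left below 0.0015 m))); the robot touches nothing.
It fails at once if the drip tray is lifted clear of the worktop instead of slid (height (world z) of drip_tray above 0.025 m).
It fails at once if the white filter's lever is turned towards shut ((horizontal distance between cartridge_brown and bowl_left below 0.03 m and value of joint valve_right above 0.25 rad) or (horizontal distance between cartridge_brown and bowl_right below 0.03 m and value of joint valve_left above 0.25 rad)).
It fails at once if the white filter's vent button is pressed ((horizontal distance between cartridge_brown and bowl_left below 0.03 m and value of joint vent_right above 0.003 m) or (horizontal distance between cartridge_brown and bowl_right below 0.03 m and value of joint vent_left above 0.003 m)).
It fails at once if the brown filter is vented while its valve is open ((horizontal distance between cartridge_brown and bowl_left below 0.03 m and value of joint vent_left above 0.003 m and value of joint valve_left below 1.4 rad) or (horizontal distance between cartridge_brown and bowl_right below 0.03 m and value of joint vent_right above 0.003 m and value of joint valve_right below 1.4 rad)).
It fails at once if the torch or the new cartridge is knocked over or shifted by more than 30 mm (distance of any of torch, spare_cartridge from where it was at the start of the episode above 0.03 m or angle between any of torch, spare_cartridge's own z axis and vertical above 0.5 rad).
It also fails if it takes over 59 s, if anything falls off the work surface, if the arm or the gripper's body presses on something with over 40 N, if the wrist force passes 120 N, or if a joint passes its speed limit or range.

ROBOT

A 6-joint arm with a two-finger parallel gripper is mounted at the origin on a cart in front of the work surface, level with it; the furniture and walls round the work are solid. World frame = base frame: x ahead of the robot, y to its left, z up, the work surface at z = 0. Lengths are in m, angles in rad, forces in N, time in s.
With the tool pointing down it reaches from about 0.4 to 0.825 m from the base axis. Payload 7 kg.
Tool frame: the origin (TCP) lies at the very end of the fingers, on their centre line; the grasp point (between the pads) lies 19 mm behind it; z points along the fingers, y is the line along which they close (so a half turn about z gives the same grasp; the last joint's range is limited). The gripper opens to 85 mm and grips with 20 to 120 N. Pads are 22 mm wide; open, the fingers measure 114 mm over their backs; the gripper's body (76 mm by 85 mm) begins 54 mm behind the grasp point. The pads swing forward as they close: fully open they stand 13 mm farther back than shut.
Start: joints at [1.547, 0.359, 0.012, 0, -1.224, -0.288], TCP at [0.207, 0.642, 0.231] pointing down, gripper open.
Joint ranges: [-3.07, 3.07], [-1.43, 2.12], [-1.02, 1.25], [-3.03, 1.67], [-3.05, -0], [-3.03, 3.03]. Speed limits (rad/s): [2.39, 2.39, 3.01, 3.14, 3.14, 3.14].

INTERFACE

Orientations are given as a unit quaternion [w, x, y, z].
In Python, from workcell import arm gives the robot as it stands. The module is installed in compiled form; this text tells all that it offers.
- The arm moves only by the tool arm_command, never from a script. Its argument "increments" is a list of rows, each a list of 7 numbers: the opening, from -1 (shut) to 1 (fully open), so that 0 is half open, then the shift along the tool's x, y, z in mm, then the turn, a rotation vector about the tool's x, y, z in rad. In form: [[jaw, x, y, z, rx, ry, rz], ...]. A call has 1 to 20 rows; each row shifts and turns the commanded pose from where the row before left it, along the tool's axes as they then stand; what a row does not reach is not made up. A row lasts 1/12 s, in which the tool goes at most 41.7 mm and 7.16 degrees, less where a joint would pass 70% of its speed; a pose out of reach is approached as far as the arm can. A call with a gripper value outside its range is refused whole. The fingers move at their own pace and stop on an object; "grip_force" is the grip in N (left out, the last holds). Time passes only in rows, so rows that do not move let the fingers close. It gives the time, the measured TCP pose, the force, the opening and the grip force at its end, in the units of the state.
- arm.sense(): the state, without advancing time (a new reading comes with each control period).
- arm.read_camera(name): name is "scene" or "top" or "wrist"; returns (picture, depth): 400x640x3 uint8, blue, green, red; 400x640 float32, m along the optical axis (not along the pixel's ray), 0 where there is no reading.
- arm.get_calibration(name): a dict with "K" (3x3 intrinsics, pixels), "origin" and "attitude" of the camera in the world. Camera axes: x right, y down, z forward; pixel columns grow to the right and rows downward; lengths in m; the calibration is good to about 2 mm. A picture is of the moment at which its call begins: read the wrist's pose just before it. get_calibration takes no time and is no camera call; for the wrist camera it gives the pose at the moment of the call.
- arm.job_done(): hands the job in; it is judged then, once.
The state is a dict: "time": time; "q": joint angles; "joint_velocities": joint speeds; "joint_efforts": joint torques, N m; "tcp_pos": TCP position; "tcp_rot": TCP orientation; "ft_force": force on the tool from outside, world axes, zero at the start; "ft_torque": the same for the moment, N m; "finger_gap": finger opening in m; "grasp_force": force on a finger pad.
Only numpy, scipy, OpenCV 4.12 (cv2) and the standard library are available. Lean on these libraries where they do the work, as an engineer would, in place of code of your own. Each camera call takes 0.05 s, during which the arm holds its last target. There are 200 camera calls.

## Working session

There is one attempt and no reset: what is moved stays moved. The work goes in short steps, Python scripts to look and compute and a tool call to move; the robot and the scene stay as the last step left them, time stands still between calls to the robot, and variables do not carry over. Pictures are saved under pics/ and viewed, at most 10 in all, crops included, and the job is handed in when it is done.

Besides the shell and the picture viewer there is one more tool, called after ">>>" as name(argument=value, ...), one argument or row to a line, values as JSON. arm_command: Moves the arm, as the interface text tells. Its arguments: {"type":"object","properties":{"increments":{"type":"array"},"grip_force":{"type":"number"}},"required":["increments"]}

```bash
mkdir -p pics; cat > h.py <<'E'
import numpy as np, cv2
from workcell import arm
def snap(n,f):
    c=arm.get_calibration(n); p,d=arm.read_camera(n); cv2.imwrite(f'pics/{f}.png',p); np.savez(f'pics/{f}.npz',d=d,K=c['K'],o=c['origin'],R=np.array(c['attitude'],float)); return p,d,c
def load(f):
    return np.load(f'pics/{f}.npz')
def Rm(a):
    a=np.array(a,float)
    if a.size==9: return a.reshape(3,3)
    from scipy.spatial.transform import Rotation as Q
    return Q.from_quat(np.r_[a[1:],a[0]]).as_matrix()
def ray(z,u,v):
    return Rm(z['R'])@np.linalg.inv(z['K'])@np.array([u,v,1.])
def pt(f,u,v,h=None):
    z=load(f); r=ray(z,u,v); o=np.array(z['o'])
    if h is None: return o+r*np.median(z['d'][v-1:v+2,u-1:u+2])
    return o+r*(h-o[2])/r[2]
E
python3 - <<'E'
from h import *
for n in('scene','top'):
    p,d,c=snap(n,n+'0'); print(n,c)
print(arm.sense())
E
```

```text
scene {'K': array([[371.76567738,   0.        , 323.94318037],
       [  0.        , 371.76567738, 201.93323278],
       [  0.        ,   0.        ,   1.        ]]), 'origin': array([ 0.16612961, -0.20921165,  0.86444217]), 'attitude': array([-0.22209111,  0.88605841, -0.39482697,  0.09842612])}
top {'K': array([[378.55881919,   0.        , 321.4576549 ],
       [  0.        , 378.55881919, 197.22253348],
       [  0.        ,   0.        ,   1.        ]]), 'origin': array([0.35721942, 0.0480097 , 1.04233012]), 'attitude': array([ 0.05250353, -0.69901486,  0.71285817, -0.02132673])}
{'time': 0.1, 'q': array([ 1.54710879e+00,  3.59335150e-01,  1.11709392e-02, -3.07112836e-04,
       -1.22410656e+00, -2.88070538e-01]), 'joint_velocities': array([ 0.00116738, -0.00343441,  0.00174296, -0.00080605, -0.0008632 ,
       -0.00064999]), 'joint_efforts': array([-2.57901731e-03, -5.84766769e+01,  2.94109583e+01,  6.95464388e+00,
       -3.14480887e-03,  1.11344892e-05]), 'tcp_pos': array([0.20695729, 0.64204585, 0.23045367]), 'tcp_rot': array([ 7.49820753e-04,  9.87867046e-01, -1.55300143e-01, -4.59511115e-05]), 'ft_force': array([0.09326517, 0.08262796, 0.0210591 ]), 'ft_torque': array([-0.00641423,  0.04491554, -0.01920232]), 'grasp_force': 0.0, 'finger_gap': 0.08572131300004546}
```

View pics/scene0.png

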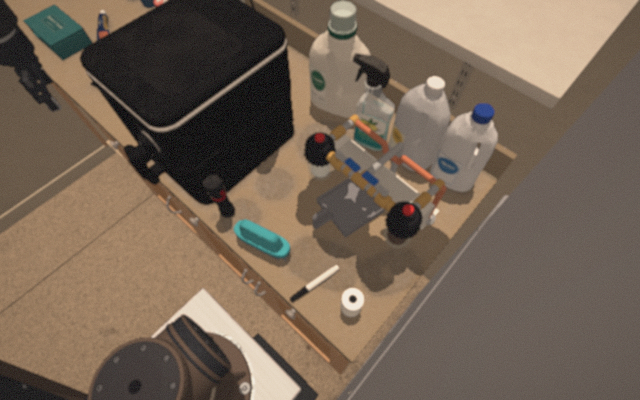

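View pics/top0.png

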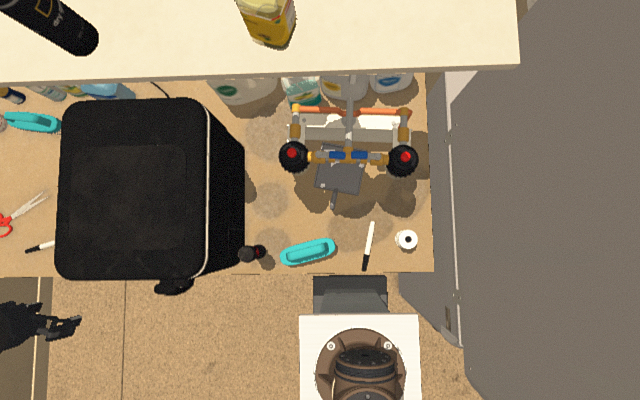

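The scene view shows red buttons at about (320,138) and (408,210). In the top view they are at (294,154) and (405,157), with the tray near (340,172) and its fin near (333,200). The heads hide the cartridges, so I'll enlarge.

```bash
python3 - <<'E'
from h import *
s=cv2.imread('pics/scene0.png')[100:270,280:460]; t=cv2.imread('pics/top0.png')[90:260,260:440]
s=cv2.resize(s,None,fx=3.4,fy=3.4,interpolation=2);t=cv2.resize(t,None,fx=3.4,fy=3.4,interpolation=2)
s=cv2.convertScaleAbs(s,alpha=1.5,beta=10)
cv2.imwrite('pics/s1.png',s);cv2.imwrite('pics/t1.png',t)
L=pt('top0',294,154,.193);R=pt('top0',405,157,.193);print(L,R,np.linalg.norm(L-R),(L+R)/2)
print(pt('scene0',320,138,.193),pt('scene0',408,210,.193))
print(pt('top0',250,253,.15),pt('top0',407,240,.07))
E
```

```text
[0.54771149 0.14605266 0.193     ] [ 0.53394866 -0.10581655  0.193     ] 0.252244949051393 [0.54083007 0.02011806 0.193     ]
[0.54800318 0.14718786 0.193     ] [ 0.53238492 -0.10766042  0.193     ]
[0.32280177 0.25741312 0.15      ] [ 0.3461228  -0.12457179  0.07      ]
```

View pics/s1.png

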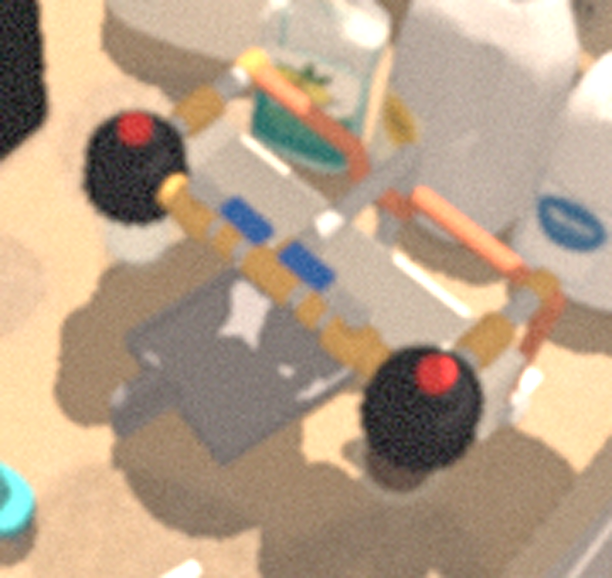

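View pics/t1.png

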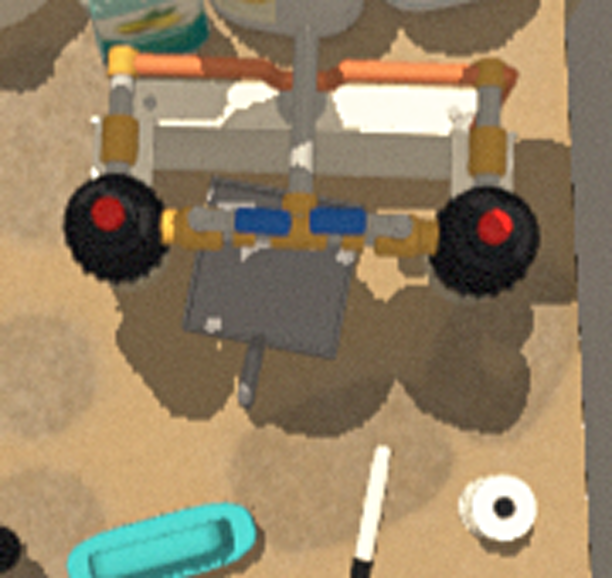

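The spare cartridge stands at (0.346, -0.125). The lower part of the right bowl looks brown and the left one white, so the brown filter is on the right. Next: the tray pose, from fin top end t1 (245,398), fin root (260,340) and corners (186,328), (333,355), (213,178).

```bash
python3 - <<'E'
from h import *
g=lambda u,v,h:pt('top0',260+u/3.4,90+v/3.4,h)
for n,u,v,h in(('L',108,212,.193),('R',494,227,.193),('finend',245,400,.07),('finroot',261,338,.078),('FL',184,327,.024),('FR',333,356,.024),('RL',213,178,.024),('levL',262,221,.194),('levR',337,221,.194)): print(n,g(u,v,h).round(4))
z=load('top0');d=z['d']
# points 3d with z heights for tray region: fin
vv,uu=np.mgrid[150:215,310:375]
r=np.stack([uu,vv,0*uu+1],-1)@np.linalg.inv(z['K']).T@Rm(z['R']).T
P=z['o']+r*d[150:215,310:375,None]; P=P.reshape(-1,3)
F=P[(P[:,2]>.066)&(P[:,2]<.09)&(P[:,0]<.48)]
print(len(F),F.min(0),F.max(0),F.mean(0));w,V=np.linalg.eigh(np.cov(F[:,:2].T));print(V[:,1],w)
T=P[(P[:,2]<.03)&(P[:,2]>-0.01)&(P[:,0]<.53)]
import numpy as np
b=cv2.imread('pics/scene0.png'); print(b[232:248,388:410].reshape(-1,3).mean(0), b[170:176,314:324].reshape(-1,3).mean(0))
fr=pt('top0',75,275,.34);print('fryer',fr,pt('top0',207,275,.34),pt('top0',207,100,.34))
E
```

```text
L [0.5517 0.1512 0.193 ]
R [ 0.5345 -0.1065  0.193 ]
finend [0.4321 0.0632 0.07  ]
finroot [0.4781 0.0501 0.078 ]
FL [0.4951 0.1115 0.024 ]
FR [ 0.4692 -0.0065  0.024 ]
RL [0.616  0.0862 0.024 ]
levL [0.5425 0.0475 0.194 ]
levR [ 0.5411 -0.0026  0.194 ]
77 [0.43124159 0.0522832  0.06663658] [0.47255751 0.0686086  0.08082533] [0.45110479 0.06057329 0.07579972]
[-0.97460213  0.22394349] [1.16582826e-05 1.53913546e-04]
[48.14488636 55.43181818 65.03409091] [119.83333333 135.01666667 146.38333333]
fryer [0.29422458 0.54524253 0.34      ] [0.29099527 0.29314689 0.34      ] [0.62631802 0.29804629 0.34      ]
```

>>> arm_command(
  increments=[
    [1,0,0,-40,0,0,0],
    [1,0,0,-40,0,0,0],
    [1,0,0,-40,0,0,0],
    [1,0,0,-40,0,0,0],
    [1,0,0,-40,0,0,0],
  ],
)

```text
time: 0.52
tcp_pos: [0.207, 0.6419, 0.4331]
tcp_rot: [0.0, 0.988, -0.155, -0.0]
ft_force: [-0.0, 1.5, 0.1]
finger_gap: 0.0856
grasp_force: 0.0
```

>>> arm_command(
  increments=[
    [1,25.4,30,0,0,0,0],
    [1,25.4,30,0,0,0,0],
    [1,25.4,30,0,0,0,0],
    [1,25.4,30,0,0,0,0],
    [1,25.4,30,0,0,0,0],
    [1,25.4,30,0,0,0,0],
    [1,25.4,30,0,0,0,0],
    [1,25.4,30,0,0,0,0],
    [1,25.4,30,0,0,0,0],
    [1,25.4,30,0,0,0,0],
    [1,25.4,30,0,0,0,0],
    [1,25.4,30,0,0,0,0],
    [1,25.4,30,0,0,0,0],
    [1,25.4,30,0,0,0,0],
    [1,25.4,30,0,0,0,0],
    [1,25.4,30,0,0,0,0],
    [1,0,0,0,0,0,-0.09],
    [1,0,0,0,0,0,0],
  ],
)

```text
time: 2.02
tcp_pos: [0.4469, 0.0587, 0.4308]
tcp_rot: [0.0, 0.994, -0.111, -0.0]
ft_force: [-0.5, 0.7, 0.7]
finger_gap: 0.0851
grasp_force: 0.0
```

```bash
python3 - <<'E'
from h import *
p,d,c=snap('wrist','w1');print(c,arm.sense()['tcp_pos'],arm.sense()['q'])
E
```

```text
{'K': array([[283.46998235,   0.        , 319.5198045 ],
       [  0.        , 283.46998235, 200.59286509],
       [  0.        ,   0.        ,   1.        ]]), 'origin': array([0.51126627, 0.04354213, 0.57310942]), 'attitude': array([-0.08381412, -0.61829538,  0.77452192,  0.10393179])} [0.44662289 0.05994574 0.43094233] [ 5.72781815e-01 -9.23369207e-02 -7.83863463e-02 -3.24426700e-04
 -1.58543139e+00  7.72474581e-01]
```

View pics/w1.png

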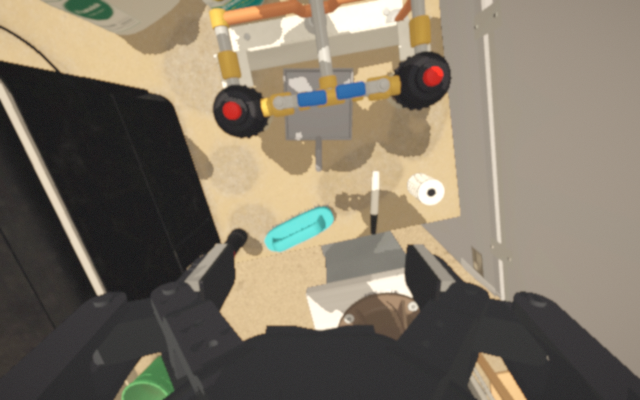

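The wrist view shows the fin pointing along the tool's x axis, from about (318,137) to (319,170). The buttons are at (433,76) and (232,111). The camera hangs on the rear side and would get close to the head, so I'll turn the hand half round.

```bash
python3 - <<'E'
from h import *
for n,u,v,h in(('L',232,111,.193),('R',433,76,.193),('finend',319,169,.075),('FL',286,139,.024),('FR',351,139,.024),('RL',286,71,.024),('levL',312,99,.194),('levR',351,91,.194)): print(n,pt('w1',u,v,h).round(4))
E
```

```text
L [0.5501 0.149  0.193 ]
R [ 0.5346 -0.1067  0.193 ]
finend [0.4345 0.0612 0.075 ]
FL [0.4963 0.1114 0.024 ]
FR [ 0.469  -0.0088  0.024 ]
RL [0.6113 0.0814 0.024 ]
levL [0.5415 0.0459 0.194 ]
levR [ 0.5399 -0.004   0.194 ]
```

>>> arm_command(
  increments=[
    [1,0,0,0,0,0,0.125],
    [1,0,0,0,0,0,0.125],
    [1,0,0,0,0,0,0.125],
    [1,0,0,0,0,0,0.125],
    [1,0,0,0,0,0,0.125],
    [1,0,0,0,0,0,0.125],
    [1,0,0,0,0,0,0.125],
    [1,0,0,0,0,0,0.125],
    [1,0,0,0,0,0,0.125],
    [1,0,0,0,0,0,0.125],
    [1,0,0,0,0,0,0.125],
    [1,0,0,0,0,0,0.125],
    [1,0,0,0,0,0,0.125],
    [1,0,0,0,0,0,0.125],
    [1,0,0,0,0,0,0.125],
    [1,0,0,0,0,0,0.125],
    [1,0,0,0,0,0,0.125],
    [1,0,0,0,0,0,0.125],
    [1,0,0,0,0,0,0.125],
    [1,0,0,0,0,0,0.125],
  ],
)

```text
time: 3.73
tcp_pos: [0.4462, 0.0624, 0.4312]
tcp_rot: [-0.0, -0.205, 0.979, 0.0]
ft_force: [0.9, 0.1, 0.8]
finger_gap: 0.0855
grasp_force: 0.0
```

>>> arm_command(
  increments=[
    [1,0,0,0,0,0,0.125],
    [1,0,0,0,0,0,0.125],
    [1,0,0,0,0,0,0.125],
    [1,0,0,0,0,0,0.125],
    [1,0,0,0,0,0,0.125],
    [1,0,0,0,0,0,0.015],
    [1,0,0,0,0,0,0],
  ],
)

```text
time: 4.32
tcp_pos: [0.4463, 0.062, 0.4312]
tcp_rot: [-0.0, 0.108, 0.994, 0.0]
ft_force: [-0.1, 0.0, 0.6]
finger_gap: 0.0855
grasp_force: 0.0
```

>>> arm_command(
  increments=[
    [1,0,-1.5,40,0,0,0],
    [1,0,0,40,0,0,0],
    [1,0,0,40,0,0,0],
    [1,0,0,40,0,0,0],
    [1,0,0,40,0,0,0],
    [1,0,0,40,0,0,0],
    [1,0,0,40,0,0,0],
    [1,0,0,40,0,0,0],
    [1,0,0,35,0,0,0],
    [1,0,0,20,0,0,0],
    [1,0,0,13,0,0,0],
    [1,0,0,0,0,0,0],
  ],
  grip_force=40,
)

```text
time: 5.32
tcp_pos: [0.4444, 0.059, 0.0406]
tcp_rot: [-0.002, 0.108, 0.994, -0.002]
ft_force: [-0.4, -0.3, -0.5]
finger_gap: 0.0851
grasp_force: 0.0
```

>>> arm_command(
  increments=[
    [-1,0,0,0,0,0,0],
    [-1,0,0,0,0,0,0],
    [-1,0,0,0,0,0,0],
    [-1,0,0,0,0,0,0],
    [-1,0,0,0,0,0,0],
    [-1,0,0,0,0,0,0],
    [-1,0,0,0,0,0,0],
    [-1,0,0,0,0,0,0],
    [-1,0,0,0,0,0,0],
    [-1,0,0,0,0,0,0],
  ],
  grip_force=40,
)

```text
time: 6.15
tcp_pos: [0.4468, 0.0597, 0.044]
tcp_rot: [0.001, 0.11, 0.994, 0.0]
ft_force: [-2.0, 1.1, 6.4]
finger_gap: 0.0115
grasp_force: 40.0
```

>>> arm_command(
  increments=[
    [-1,-0.8,-6,0,0,0,0],
    [-1,-1.8,-11.9,0,0,0,0],
    [-1,-1.8,-11.9,0,0,0,0],
    [-1,-1.8,-11.9,0,0,0,0],
    [-1,-1.8,-11.9,0,0,0,0],
    [-1,-1.8,-11.9,0,0,0,0],
    [-1,-1.8,-11.9,0,0,0,0],
    [-1,-1.8,-11.9,0,0,0,0],
    [-1,-1.8,-11.9,0,0,0,0],
    [-1,-1.8,-11.9,0,0,0,0],
    [-1,-1.8,-11.9,0,0,0,0],
    [-1,-1.8,-11.9,0,0,0,0],
    [-1,-1,-5.9,0,0,0,0],
    [-1,0,0,0,0,0,0],
    [-1,0,0,0,0,0,0],
    [-1,0,0,0,0,0,0],
  ],
)

```text
time: 7.48
tcp_pos: [0.4367, -0.086, 0.0439]
tcp_rot: [0.001, 0.11, 0.994, -0.0]
ft_force: [1.9, -3.6, 5.6]
finger_gap: 0.0115
grasp_force: 39.8
```

```bash
python3 - <<'E'
from h import *
snap('scene','scene2');snap('top','top2');s=arm.sense();print(s['tcp_pos'],s['tcp_rot'],s['ft_force'],s['q'])
a=cv2.imread('pics/scene2.png')[100:290,300:480];b=cv2.imread('pics/top2.png')[90:280,270:450]
f=lambda x:cv2.resize(x,(396,418),interpolation=2)
cv2.imwrite('pics/c2.png',cv2.convertScaleAbs(np.hstack([f(a),f(b)]),alpha=1.4))
E
```

```text
[ 0.43668158 -0.08590806  0.04387203] [ 7.57751860e-04  1.10218062e-01  9.93907123e-01 -1.86098756e-04] [ 1.48200431 -3.92126707  4.98223173] [ 2.52131758e-01  2.05008945e-01 -7.22000721e-01  1.47783928e-03
 -6.42502220e-01 -2.04499563e+00]
```

View pics/c2.png

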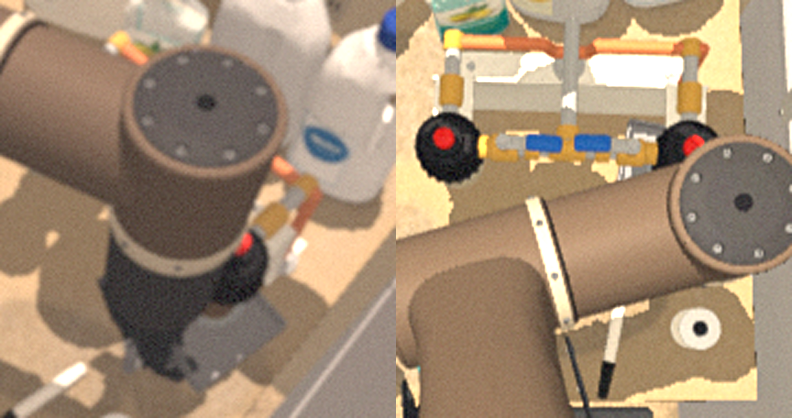

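The tray now sits below the right bowl, with its right rim corners at about (429,246) and (393,277) in the scene view and its rear left corner at (377,145) in the top view. I'll check the centre.

```bash
python3 - <<'E'
from h import *
y=-.221;X=np.array([np.cos(y),np.sin(y)]);Y=np.array([-X[1],X[0]])
RR=pt('scene2',429.5,246.4,.024)[:2];FR=pt('scene2',393,277,.024)[:2];RL=pt('top2',377.5,145.5,.024)[:2]
print(RR,FR,RL,'centres',RR-.063*X+.063*Y,FR+.063*X+.063*Y,RL-.063*X-.063*Y)
print(pt('top2',270+(694-396)/2.2,90+146/2.2,.193))
s=arm.sense()['tcp_pos'];print('tcp->',s[:2]+.101*X)
E
```

```text
[ 0.57913219 -0.17854041] [ 0.4598774  -0.15872126] [ 0.60298412 -0.06337827] centres [ 0.53147437 -0.1032627 ] [ 0.5351551  -0.11106344] [ 0.52770642 -0.11103609]
[ 0.53538299 -0.10689311  0.193     ]
tcp-> [ 0.53522514 -0.10804781]
```

>>> arm_command(
  increments=[
    [0,0,0,0,0,0,0],
    [0,0,0,0,0,0,0],
    [0,0,0,0,0,0,0],
    [0,0,0,0,0,0,0],
    [0,0,0,-20,0,0,0],
    [0,0,0,-40,0,0,0],
    [0,0,0,-40,0,0,0],
    [0,0,0,-40,0,0,0],
    [0,0,0,-40,0,0,0],
    [-1,0,0,-20,0,0,0],
    [-1,0,0,0,0,0,0],
    [-1,0,0,0,0,0,0],
  ],
)

```text
time: 8.58
tcp_pos: [0.4365, -0.0844, 0.2444]
tcp_rot: [0.001, 0.11, 0.994, 0.001]
ft_force: [-0.5, -0.6, -1.1]
finger_gap: 0.0068
grasp_force: 0.0
```

```bash
python3 - <<'E'
from h import *
for q in((428,182),(428,160),(405,182),(385,195),(455,182),(428,210)): print(q,pt('top2',*q).round(3))
p,d,c=snap('scene','scene3')
s=arm.sense();print(s['tcp_pos'],s['tcp_rot'],s['finger_gap'],s['ft_force'])
a=cv2.imread('pics/scene3.png')[100:290,300:480]
cv2.imwrite('pics/c3.png',cv2.convertScaleAbs(cv2.resize(a,None,fx=3,fy=3,interpolation=2),alpha=1.4))
E
```

```text
(428, 182) [ 0.435 -0.086  0.482]
(428, 160) [ 0.469 -0.087  0.481]
(405, 182) [ 0.436 -0.052  0.481]
(385, 195) [ 0.419 -0.024  0.464]
(455, 182) [ 0.435 -0.126  0.479]
(428, 210) [ 0.394 -0.084  0.479]
[ 0.43573397 -0.08451029  0.24305714] [-3.67847140e-05  1.09909943e-01  9.93941505e-01  2.95081038e-04] 0.0004924315800626762 [ 0.07208329 -0.41091464 -0.34280544]
```

View pics/c3.png

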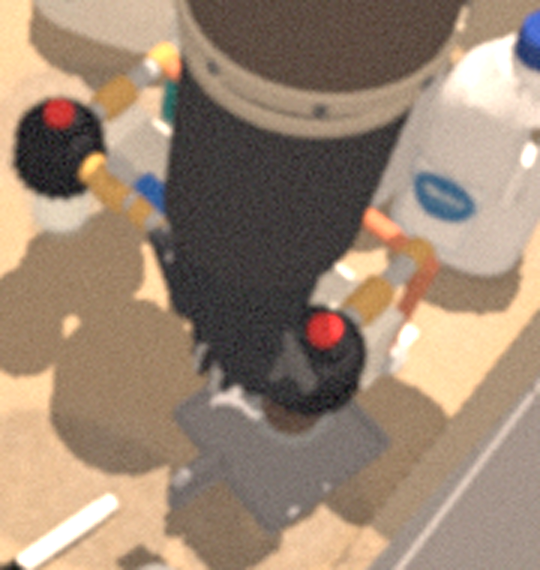

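The tray is in place and brown shows in the right bowl. The wrist stands 0.44 m above the tip, so near the shelf I'll tilt the tool back 0.35 rad.

>>> arm_command(
  increments=[
    [-1,0,0,0,0,0,-0.08],
    [-1,0,0,0,0,0,-0.077],
    [-1,0,0,0,0,-0.12,0],
    [-1,0,0,0,0,-0.12,0],
    [-1,0,0,0,0,-0.11,0],
    [-1,-24.6,16.9,9,0,0,0],
    [-1,-24.6,16.9,9,0,0,0],
    [-1,-24.6,16.9,9,0,0,0],
    [-1,-24.6,16.9,9,0,0,0],
    [-1,-24.6,16.9,9,0,0,0],
    [-1,0,0,0,0,0,0],
    [-1,0,0,0,0,0,0],
  ],
)

```text
time: 9.63
tcp_pos: [0.5722, -0.0082, 0.2403]
tcp_rot: [0.172, 0.031, 0.985, -0.006]
ft_force: [-0.1, -0.6, -0.3]
finger_gap: -0.0001
grasp_force: 0.0
```

```bash
python3 - <<'E'
from h import *
s=arm.sense();print(s['tcp_pos'],s['ft_force'],s['q']);print(Rm(s['tcp_rot']).round(3))
print('cam',arm.get_calibration('wrist')['origin'])
E
```

```text
[ 0.57216809 -0.00816977  0.24029124] [-0.13529172 -0.55697328 -0.27577267] [ 0.43075152 -0.0184507  -0.58491848  0.25007365 -0.71403895 -2.2293512 ]
[[-0.939  0.063  0.338]
 [ 0.058  0.998 -0.023]
 [-0.338 -0.002 -0.941]]
cam [ 0.46143962 -0.00158971  0.35175753]
```

>>> arm_command(
  increments=[
    [-1,7.1,0,19.4,0,0,0],
    [-1,7.1,0,19.4,0,0,0],
    [-1,7.1,0,19.4,0,0,0],
    [-1,0,0,0,0,0,0],
    [-1,0,0,0,0,0,0],
  ],
)

```text
time: 10.05
tcp_pos: [0.5707, -0.0094, 0.18]
tcp_rot: [0.172, 0.031, 0.985, -0.006]
ft_force: [1.1, -0.5, -0.9]
finger_gap: 0.0001
grasp_force: 0.0
```

>>> arm_command(
  increments=[
    [-1,8.8,1.5,-3.2,0,0,0],
    [-1,10.8,2.8,-3.9,0,0,0],
    [-1,10.8,2.8,-3.9,0,0,0],
    [-1,10.6,-3.3,-3.9,0,0,0],
    [-1,10.6,-3.3,-3.9,0,0,0],
    [-1,8.8,-7.3,-3.2,0,0,0],
    [-1,6.6,-9.7,-2.4,0,0,0],
    [-1,0,-4,0,0,0,0],
    [-1,0,0,0,0,0,0],
    [-1,0,0,0,0,0,0],
  ],
)

```text
time: 10.88
tcp_pos: [0.501, -0.0223, 0.1837]
tcp_rot: [0.177, 0.031, 0.984, -0.003]
ft_force: [-8.8, 16.2, 5.4]
finger_gap: -0.0001
grasp_force: 8.0
```

```bash
python3 - <<'E'
from h import *
p,d,c=snap('top','top4');snap('scene','scene4')
s=arm.sense();print(s['tcp_pos'],s['ft_force'])
f=lambda x:cv2.resize(x,(396,418),interpolation=2)
cv2.imwrite('pics/c4.png',cv2.convertScaleAbs(np.hstack([f(cv2.imread('pics/scene4.png')[100:290,300:480]),f(p[90:280,270:450])]),alpha=1.4))
E
```

```text
[ 0.50115014 -0.02223975  0.18357392] [-7.64010406 16.74765986  6.03313757]
```

View pics/c4.png

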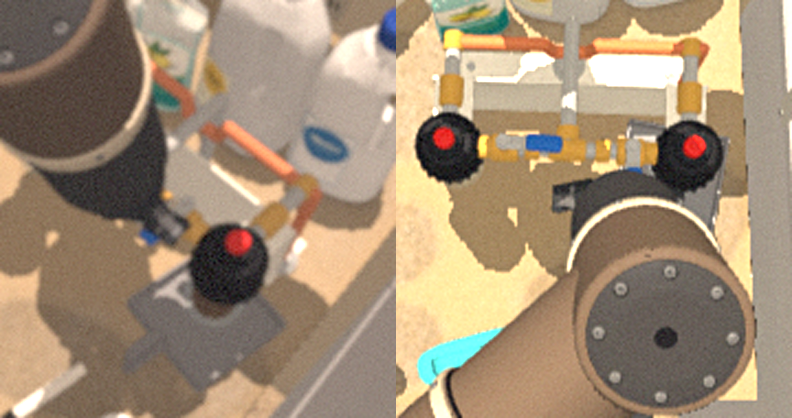

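The force of 16 N is far above the 3 N the lever needs, so it looks to be at its stop. I'll back off and check.

>>> arm_command(
  increments=[
    [-1,0,12,0,0,0,0],
    [-1,-12,0,-33,0,0,0],
    [-1,-12,0,-33,0,0,0],
    [-1,0,20,0,0,0,0],
    [-1,0,30,0,0,0,0],
    [-1,0,0,0,0,0,0],
    [-1,0,0,0,0,0,0],
  ],
)

```text
time: 11.57
tcp_pos: [0.5032, 0.0382, 0.2523]
tcp_rot: [0.174, 0.03, 0.984, -0.005]
ft_force: [0.6, -0.5, -0.8]
finger_gap: -0.0002
grasp_force: 0.0
```

```bash
python3 - <<'E'
from h import *
p,d,c=snap('scene','scene5');q,d,c=snap('top','top5')
s=arm.sense();print(s['tcp_pos'],s['ft_force'])
for n,im in(('scene5',p),('top5',q)):
    h=cv2.cvtColor(im,cv2.COLOR_BGR2HSV);m=cv2.inRange(h,(105,120,50),(125,255,255))
    k,l,st,ce=cv2.connectedComponentsWithStats(m)
    for i in range(1,k):
        if st[i,4]>8 and 300<ce[i][0]<460 and 120<ce[i][1]<290:
            vs,us=np.where(l==i);W=np.array([pt(n,u,v,.193)[:2] for u,v in zip(us,vs)]);w,V=np.linalg.eigh(np.cov(W.T));print(n,st[i],W.mean(0),V[:,1],w)
cv2.imwrite('pics/c5.png',cv2.convertScaleAbs(cv2.resize(p[120:260,310:470],None,fx=4,fy=4,interpolation=2),alpha=1.4))
E
```

```text
[0.50305078 0.03710338 0.25164462] [ 0.06238653 -0.0499353   0.19064933]
scene5 [364 197  15  13  96] [ 0.49535309 -0.04238453] [-0.99753657  0.07014841] [1.59938981e-05 8.82800130e-05]
top5 [329 151  16   8 107] [0.54353092 0.04820653] [0.13264821 0.99116318] [2.09224996e-05 1.03851419e-04]
top5 [374 166   8  17 106] [ 0.49731789 -0.04267274] [-0.99845565  0.05555454] [1.93506793e-05 1.13251136e-04]
```

View pics/c5.png

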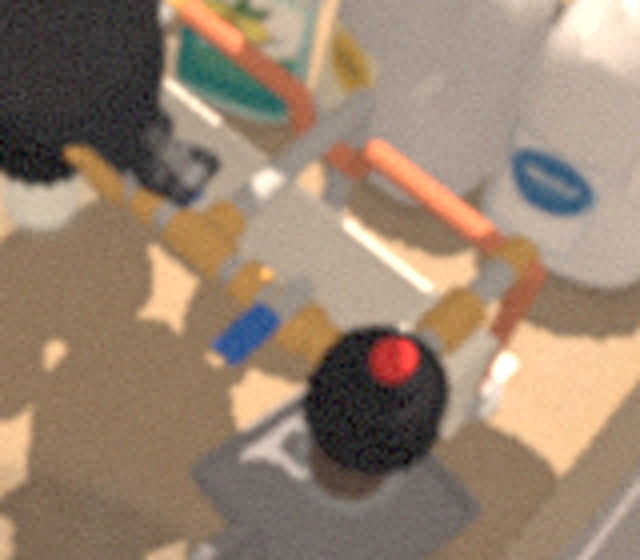

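The lever measures as pointing straight to the front along (-0.998, 0.063), so it is shut. The left lever is still open. Next I move over the right button.

>>> arm_command(
  increments=[
    [-1,-11,-35.3,4,0,0,0],
    [-1,-11,-35.3,4,0,0,0],
    [-1,-11,-35.3,4,0,0,0],
    [-1,-11,-35.3,4,0,0,0],
    [-1,0,0,0,0,0,0],
    [-1,7.5,0,20.6,0,0,0],
    [-1,7.5,0,20.6,0,0,0],
    [-1,0,0,0,0,0,0],
    [-1,0,0,0,0,0,0],
  ],
)

```text
time: 12.42
tcp_pos: [0.5403, -0.1075, 0.2069]
tcp_rot: [0.173, 0.032, 0.984, -0.006]
ft_force: [0.8, 0.2, 1.4]
finger_gap: -0.0002
grasp_force: 0.0
```

```bash
python3 - <<'E'
from h import *
s=arm.sense();print(s['tcp_pos'],s['ft_force']);print(Rm(s['tcp_rot']).round(3))
E
```

```text
[ 0.54034292 -0.10751988  0.20688401] [0.78379933 0.22322676 1.43758601]
[[-0.938  0.064  0.34 ]
 [ 0.06   0.998 -0.023]
 [-0.34  -0.001 -0.94 ]]
```

>>> arm_command(
  increments=[
    [-1,1.4,0,3.8,0,0,0],
    [-1,1.4,0,3.8,0,0,0],
    [-1,0.7,0,1.9,0,0,0],
    [-1,0.7,0,1.9,0,0,0],
    [-1,0,0,0,0,0,0],
    [-1,0,0,0,0,0,0],
  ],
)

```text
time: 12.92
tcp_pos: [0.5416, -0.1063, 0.1958]
tcp_rot: [0.174, 0.031, 0.984, -0.005]
ft_force: [-0.4, 0.4, 0.8]
finger_gap: 0.0001
grasp_force: 0.3
```

>>> arm_command(
  increments=[
    [-1,1,0,2.8,0,0,0],
    [-1,0.7,0,1.9,0,0,0],
    [-1,0.4,0,0.9,0,0,0],
    [-1,0,0,0,0,0,0],
  ],
)

```text
time: 13.25
tcp_pos: [0.5418, -0.1064, 0.1898]
tcp_rot: [0.175, 0.031, 0.984, -0.005]
ft_force: [-1.2, 1.4, 6.1]
finger_gap: -0.0003
grasp_force: 2.3
```

>>> arm_command(
  increments=[
    [-1,0.7,0,1.9,0,0,0],
    [-1,0.7,0,1.9,0,0,0],
    [-1,0,0,0,0,0,0],
    [-1,0,0,0,0,0,0],
  ],
)

```text
time: 13.58
tcp_pos: [0.5423, -0.1065, 0.1888]
tcp_rot: [0.176, 0.031, 0.984, -0.005]
ft_force: [-17.5, 5.3, 29.2]
finger_gap: 0.0003
grasp_force: 14.6
```

Only 1 mm more travel and the force jumped to 29 N, so the button is at its stop. I'll hold it a little over a second, then withdraw up and to the front.

>>> arm_command(
  increments=[
    [-1,-0.3,0,-0.9,0,0,0],
    [-1,0,0,0,0,0,0],
    [-1,0,0,0,0,0,0],
    [-1,0,0,0,0,0,0],
    [-1,0,0,0,0,0,0],
    [-1,0,0,0,0,0,0],
    [-1,0,0,0,0,0,0],
    [-1,0,0,0,0,0,0],
    [-1,0,0,0,0,0,0],
    [-1,0,0,0,0,0,0],
    [-1,0,0,0,0,0,0],
    [-1,0,0,0,0,0,0],
    [-1,0,0,0,0,0,0],
  ],
)

```text
time: 14.67
tcp_pos: [0.5422, -0.1065, 0.189]
tcp_rot: [0.176, 0.031, 0.984, -0.005]
ft_force: [-11.9, 3.9, 22.6]
finger_gap: -0.0003
grasp_force: 11.1
```

>>> arm_command(
  increments=[
    [-1,-5,0,-14,0,0,0],
    [-1,-10,0,-27,0,0,0],
    [-1,-12,0,-33,0,0,0],
    [-1,30,0,-11,0,0,0],
    [-1,30,0,-11,0,0,0],
    [-1,30,0,-11,0,0,0],
    [-1,30,0,-11,0,0,0],
    [-1,0,0,0,0,0,0],
    [-1,0,0,0,0,0,0],
    [-1,0,0,0,0,0,0],
  ],
)

```text
time: 15.5
tcp_pos: [0.4138, -0.0983, 0.2656]
tcp_rot: [0.174, 0.031, 0.984, -0.005]
ft_force: [-0.2, -0.3, -0.4]
finger_gap: -0.0
grasp_force: 0.0
```

```bash
python3 - <<'E'
from h import *
p,d,c=snap('scene','scene6');q,d,c=snap('top','top6')
s=arm.sense();print(s['time'],s['tcp_pos'],s['ft_force'])
f=lambda x:cv2.resize(x,(396,418),interpolation=2)
cv2.imwrite('pics/c6.png',cv2.convertScaleAbs(np.hstack([f(p[100:290,300:480]),f(q[90:280,270:450])]),alpha=1.4))
E
```

```text
15.6 [ 0.41425914 -0.09837482  0.26518538] [ 0.02748591  0.10512796 -0.30097644]
```

View pics/c6.png

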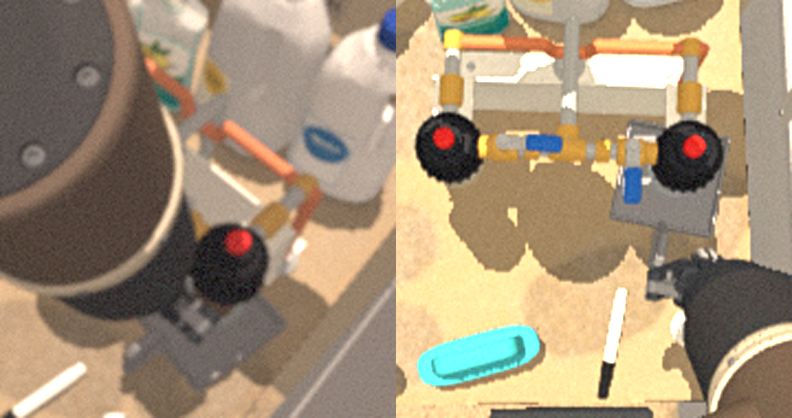

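The lever points to the front, the tray is under the right bowl and the hand is clear. The tray's rim corners in the top view are at about (414,198) and (376,146). One last centre check, then I hand in.

```bash
python3 - <<'E'
from h import *
m=(pt('top6',414.1,198.2,.024)+pt('top6',376.4,145.5,.024))/2
e=np.linalg.norm(m[:2]-[.5346,-.1067]);print(m,e)
if e<.014: print(arm.job_done())
E
```

```text
[ 0.52974126 -0.10823532  0.024     ] 0.005095546069664389
the job is handed in; nothing more can be done
None
```

I finished the job on the right filter, the one with the brown cartridge, and handed it in; no verdict came back. The tray pan measured about 5 mm off the bowl axis, the lever is shut, the vent button was held at its stop for over a second, and the hand is clear.

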